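# Fill the candle packing carrier

### The job

One of the four wells of the wooden carrier already holds a ball candle; put the three loose ball candles upright into the three empty wells, one per well, and leave every candle pressed down so far that the sliding floor under it is at its lower stop. The floors move stiffly and stop at different heights, so feel for the stop, and keep the force on the soft wax, gripping or pressing, below about 30 N. Leave the first candle in its well and the other things on the table where they are.

Things in the scene. Friction and masses are not known exactly. Their poses are not given: they have to be found in the camera images.
- carrier: pale wooden packing carrier, a fixed block 170 x 170 x 40 mm with four round wells in a 2 x 2 grid; origin at the centre of its underside, x and y along its sides, z up. Each well is a 48 mm hole with a sliding metal floor disc (43 mm) inside
- well_1 (a point): centre of the mouth of a well, level with the carrier's top (40 mm above the table), at x,y = +39,+39 mm in the carrier's frame
- well_2 (a point): centre of the mouth of a well, level with the carrier's top (40 mm above the table), at x,y = +39,-39 mm in the carrier's frame
- well_3 (a point): centre of the mouth of a well, level with the carrier's top (40 mm above the table), at x,y = -39,+39 mm in the carrier's frame
- well_4 (a point): centre of the mouth of a well, level with the carrier's top (40 mm above the table), at x,y = -39,-39 mm in the carrier's frame
- ball_a_center (a point): centre of a white ball candle, 40 mm in diameter, with a flat foot 20 mm across, 17.3 mm below this point, and a flat top 18 mm across, 17.9 mm above it; about 40 g; stands on its foot on the table at the start
- ball_a: the same ball candle as ball_a_center; origin at the middle of its foot, z up through its top
- ball_b_center (a point): centre of a white ball candle, 40 mm in diameter, with a flat foot 20 mm across, 17.3 mm below this point, and a flat top 18 mm across, 17.9 mm above it; about 40 g; stands on its foot on the table at the start
- ball_b: the same ball candle as ball_b_center; origin at the middle of its foot, z up through its top
- ball_c_center (a point): centre of a white ball candle, 40 mm in diameter, with a flat foot 20 mm across, 17.3 mm below this point, and a flat top 18 mm across, 17.9 mm above it; about 40 g; stands on its foot on the table at the start
- ball_c: the same ball candle as ball_c_center; origin at the middle of its foot, z up through its top
- ball_d_center (a point): centre of a white ball candle, 40 mm in diameter, with a flat foot 20 mm across, 17.3 mm below this point, and a flat top 18 mm across, 17.9 mm above it; about 40 g; already seated in one of the wells on a fully lowered floor
- ball_d: the same ball candle as ball_d_center; origin at the middle of its foot, z up through its top
- floor_1 (a joint): travel of one of the four sliding floors (which well it belongs to varies): 0 m fully raised, 0.014 m at its lower stop (a firm rubber buffer). It slides stiffly (about 6 N) and stays where left. A raised floor's top stands 19 to 28 mm above the table, a lowered one's 8 to 14 mm; the stop's height differs from well to well and is not measured
- floor_2 (a joint): travel of one of the four sliding floors (which well it belongs to varies): 0 m fully raised, 0.014 m at its lower stop (a firm rubber buffer). It slides stiffly (about 6 N) and stays where left. A raised floor's top stands 19 to 28 mm above the table, a lowered one's 8 to 14 mm; the stop's height differs from well to well and is not measured
- floor_3 (a joint): travel of one of the four sliding floors (which well it belongs to varies): 0 m fully raised, 0.014 m at its lower stop (a firm rubber buffer). It slides stiffly (about 6 N) and stays where left. A raised floor's top stands 19 to 28 mm above the table, a lowered one's 8 to 14 mm; the stop's height differs from well to well and is not measured
- floor_4 (a joint): travel of one of the four sliding floors (which well it belongs to varies): 0 m fully raised, 0.014 m at its lower stop (a firm rubber buffer). It slides stiffly (about 6 N) and stays where left. A raised floor's top stands 19 to 28 mm above the table, a lowered one's 8 to 14 mm; the stop's height differs from well to well and is not measured
- stapler: bystander: small stapler, 93 x 21 x 27 mm; origin under its middle
- staple_box: bystander: small box of staples, 30 x 66 x 20 mm; origin under its middle
- marker: bystander: marker pen, 17 x 135 x 16 mm; origin under its middle
- tin: bystander: shallow round tin, 140 mm across, 16 mm high; origin under its middle
- spatula: bystander: small wooden-handled spatula, 14 x 99 x 18 mm; origin under its middle
There are look-alikes about, which are no part of the job. Leave any purple or turquoise look-alike of the ball_b alone.

How it is judged:
At the end, for the whole second after the job is handed in: Each of the four wells holds one ball candle, its centre within 9 mm of the well's axis and less than 36 mm above the carrier's underside, foot down (tilted less than 0.35 rad) and at rest, and all four sliding floors are within 1.8 mm of their lower stops (value of joint each of floor_1, floor_2, floor_3, floor_4 above 0.0122 m and ((horizontal distance between ball_a_center and well_1 below 0.009 m and z of ball_a_center in the frame of carrier below 0.036 m) or (horizontal distance between ball_b_center and well_1 below 0.009 m and z of ball_b_center in the frame of carrier below 0.036 m) or (horizontal distance between ball_c_center and well_1 below 0.009 m and z of ball_c_center in the frame of carrier below 0.036 m) or (horizontal distance between ball_d_center and well_1 below 0.009 m and z of ball_d_center in the frame of carrier below 0.036 m)) and ((horizontal distance between ball_a_center and well_2 below 0.009 m and z of ball_a_center in the frame of carrier below 0.036 m) or (horizontal distance between ball_b_center and well_2 below 0.009 m and z of ball_b_center in the frame of carrier below 0.036 m) or (horizontal distance between ball_c_center and well_2 below 0.009 m and z of ball_c_center in the frame of carrier below 0.036 m) or (horizontal distance between ball_d_center and well_2 below 0.009 m and z of ball_d_center in the frame of carrier below 0.036 m)) and ((horizontal distance between ball_a_center and well_3 below 0.009 m and z of ball_a_center in the frame of carrier below 0.036 m) or (horizontal distance between ball_b_center and well_3 below 0.009 m and z of ball_b_center in the frame of carrier below 0.036 m) or (horizontal distance between ball_c_center and well_3 below 0.009 m and z of ball_c_center in the frame of carrier below 0.036 m) or (horizontal distance between ball_d_center and well_3 below 0.009 m and z of ball_d_center in the frame of carrier below 0.036 m)) and ((horizontal distance between ball_a_center and well_4 below 0.009 m and z of ball_a_center in the frame of carrier below 0.036 m) or (horizontal distance between ball_b_center and well_4 below 0.009 m and z of ball_b_center in the frame of carrier below 0.036 m) or (horizontal distance between ball_c_center and well_4 below 0.009 m and z of ball_c_center in the frame of carrier below 0.036 m) or (horizontal distance between ball_d_center and well_4 below 0.009 m and z of ball_d_center in the frame of carrier below 0.036 m)) and angle between each of ball_a, ball_b, ball_c, ball_d's own z axis and vertical below 0.35 rad and linear speed of each of ball_a, ball_b, ball_c, ball_d below 0.02 m/s); the robot touches nothing.
It fails at once if a ball candle is squeezed or pressed with more than 70 N, both fingers together (contact force between the fingers and ball_a above 70 N or contact force between the fingers and ball_b above 70 N or contact force between the fingers and ball_c above 70 N or contact force between the fingers and ball_d above 70 N).
It fails at once if the candle already in its well is taken out (height (world z) of ball_d above 0.035 m).
It fails at once if the stapler, staple box, marker, tin or spatula is pushed out of its place by more than 30 mm (distance of any of stapler, staple_box, marker, tin, spatula from where it was at the start of the episode above 0.03 m).
It also fails if it takes over 72 s, if anything falls off the work surface, if the arm or the gripper's body presses on something with over 40 N, if the wrist force passes 120 N, or if a joint passes its speed limit or range.

### The arm

A 7-joint arm with a two-finger parallel gripper is mounted at the origin on a cart in front of the work surface, level with it; the furniture and walls round the work are solid. World frame = base frame: x ahead of the robot, y to its left, z up, the work surface at z = 0. Lengths are in m, angles in rad, forces in N, time in s.
With the tool pointing down it reaches from about 0.35 to 0.9 m from the base axis. Payload 7.2 kg.
Tool frame: the origin (TCP) lies between the finger pads; the fingertips stand 19 mm ahead of it and the grasp point (between the pads) is the TCP (manip.tip_extent is the distance from the TCP to the fingertips, in m); x points along the fingers, y is the direction in which the jaws open and shut, and the axes are right-handed (so a half turn about x gives the same grasp; the last joint's range is limited). The gripper opens to 85 mm and grips with 20 to 120 N. Pads are 22 mm wide; open, the fingers measure 114 mm over their backs; the gripper's body (76 mm by 85 mm) begins 54 mm behind the grasp point. The pads swing forward as they close: fully open they stand 13 mm farther back than shut.
Start: joints at [1.128, 0.411, -0.013, 1.596, 0.006, 1.134, -0.082], TCP at [0.229, -0.582, 0.25] pointing down, gripper open.
Joint ranges: [-2.95, 2.95], [-0.29, 1.99], [-1.47, 1.44], [0.14, 2.54], [-1.03, 4.17], [0.13, 1.85], [-2.86, 2.86]. Speed limits (rad/s): [2.39, 2.39, 3.01, 3.01, 3.14, 3.14, 3.14].

### API

Orientations are given as a unit quaternion [w, x, y, z].
In Python, from bench import manip, vision, hand_in gives the robot as it stands.
- The arm moves only by the shell command python3 -m pendant 'ROWS' [FORCE]. ROWS is a JSON object of lists of equal length, an entry for each row: "travel": the shift along the tool's x, y, z in cm, a list of three; "rot": the turn, a rotation vector about the tool's x, y, z in rad, a list of three; "gripper": the closure, from 0 (fully open) to 1 (shut). A call has 1 to 20 rows; each row is the pose to reach, as a shift and turn from the pose commanded when the call began, along the tool's axes at that moment; what a row does not reach only later rows make up. A row lasts 1/12 s, in which the tool goes at most 41.7 mm and 7.16 degrees, less where a joint would pass 70% of its speed; a pose out of reach is approached as far as the arm can. A call with a gripper value outside its range is refused whole. The fingers move at their own pace and stop on an object; FORCE is the grip in N (left out, the last holds). Time passes only in rows, so rows that repeat a pose let the fingers close. It gives the time, the measured TCP pose, the force and the opening at its end, in the units of the state.
- manip.get_state(): the state, without advancing time (a new reading comes with each control period).
- vision.snapshot(name): name is "side" or "top" or "wrist"; returns a dict with "img" (384x512x3 uint8, red, green, blue), "fx", "fy", "cx", "cy" (pixels), "T" (4x4, takes a point from camera to world coordinates). Camera axes: x right, y down, z forward; pixel columns grow to the right and rows downward; lengths in m; the calibration is good to about 2 mm. A picture is of the moment at which its call begins. There is no depth.
- hand_in(): hands the job in, once; it reports no verdict.
The state is a dict: "time_s": time; "joint_positions": joint angles; "joint_velocities": joint speeds; "joint_efforts": joint torques, N m; "tool_pos": TCP position; "ee_rot": TCP orientation; "force": force on the tool from outside, world axes, zero at the start; "torque": the same for the moment, N m; "finger_gap": finger opening in m.
Only numpy, scipy, OpenCV 4.12 (cv2) and the standard library are available. Lean on these libraries where they do the work, as an engineer would, in place of code of your own. Each camera call takes 0.05 s, during which the arm holds its last target. There are 200 camera calls.

## Working session

There is one attempt and no reset: what is moved stays moved. The work goes in short steps, Python scripts to look and compute and a shell command to move; the robot and the scene stay as the last step left them, time stands still between calls to the robot, and variables do not carry over. Pictures are saved under pics/ and viewed, about 8 in all and at most 12, crops included, and the job is handed in when it is done.

```bash
mkdir -p pics
python3 - <<'E'
from bench import manip, vision
import cv2,json
for n in ("top","side"):
    s=vision.snapshot(n); cv2.imwrite(f"pics/{n}0.png",cv2.cvtColor(s["img"],cv2.COLOR_RGB2BGR)); print(n,s["fx"],s["fy"],s["cx"],s["cy"],s["T"])
print(manip.get_state()); print(manip.tip_extent)
E
```

```text
top 363.224115789376 363.224115789376 254.81846497237237 191.4030573279964 [[ 0.00676382 -0.9977642   0.06648946  0.47240838]
 [-0.99996983 -0.00649477  0.00426185 -0.05011416]
 [-0.00382048 -0.06651628 -0.99777803  0.89446117]
 [ 0.          0.          0.          1.        ]]
side 403.0398380400271 403.0398380400271 255.60582844076762 192.43545010554763 [[-0.88509846 -0.16649892  0.43460191  0.14171632]
 [-0.46470389  0.36736362 -0.80566386  0.68799986]
 [-0.02551477 -0.91505305 -0.40252567  0.43236084]
 [ 0.          0.          0.          1.        ]]
{'time_s': 0.1, 'joint_positions': array([ 1.12778647,  0.41185918, -0.01274396,  1.59694666,  0.00558881,
        1.13429787, -0.08221403]), 'joint_velocities': array([ 0.0001356 , -0.00068015,  0.00222079, -0.00241274,  0.00030124,
        0.00069635,  0.000386  ]), 'joint_efforts': array([ 1.52114331e-03, -6.01828837e+01,  6.83824383e-01, -3.00089121e+01,
        1.39873245e-02,  6.44179599e-03,  3.85260421e-05]), 'tool_pos': array([ 0.22864574, -0.58123081,  0.2495181 ]), 'ee_rot': array([-0.1312465 , -0.69459836, -0.13225948,  0.69484884]), 'force': array([-0.207252  ,  0.08428074,  0.4703731 ]), 'torque': array([-0.02130171, -0.00498214,  0.04055271]), 'finger_gap': 0.08539996788539256}
0.019
```

View pics/top0.png

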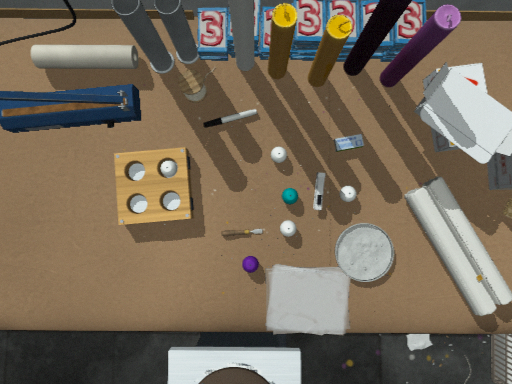

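View pics/side0.png

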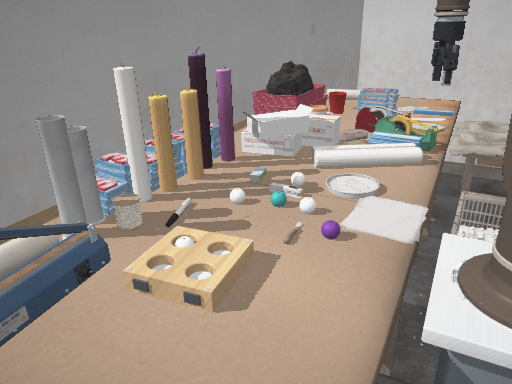

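The top view shows white balls at (279,154), (348,193) and (288,228). The look-alikes are turquoise (290,196) and purple (250,264). The seated ball is at (168,168), and the empty wells are at about (136,171), (138,204) and (171,201). Next I'll take a close crop and compute positions.

```bash
cat > h.py <<'E'
import numpy as np, cv2
from bench import manip, vision
from scipy.spatial.transform import Rotation as R
def ray(s,u,v,z):
    d=s["T"][:3,:3]@[(u-s["cx"])/s["fx"],(v-s["cy"])/s["fy"],1]; o=s["T"][:3,3]
    return o+d*(z-o[2])/d[2]
def proj(s,p):
    q=s["T"][:3,:3].T@(np.array(p)-s["T"][:3,3]); return np.array([s["cx"]+s["fx"]*q[0]/q[2],s["cy"]+s["fy"]*q[1]/q[2]])
def rot():
    q=manip.get_state()["ee_rot"]; return R.from_quat([q[1],q[2],q[3],q[0]]).as_matrix()
def to(p):  # shift in cm in tool axes from current measured pose
    st=manip.get_state(); return np.round(rot().T@(np.array(p)-st["tool_pos"])*100,2)
E
python3 - <<'E'
from h import *
np.set_printoptions(precision=4,suppress=True)
s=vision.snapshot("top"); sd=vision.snapshot("side")
im=s["img"]; c=cv2.resize(im[135:285,105:375],None,fx=2.9,fy=2.9,interpolation=cv2.INTER_CUBIC)
cv2.imwrite("pics/crop.png",cv2.cvtColor(c,cv2.COLOR_RGB2BGR))
def blob(i,x,y,r=13):
    w=i[y-r:y+r+1,x-r:x+r+1].astype(int); m=((w.min(2)>120)&(w.max(2)-w.min(2)<45)).astype(np.uint8)
    n,l,st,ce=cv2.connectedComponentsWithStats(m); k=1+st[1:,4].argmax(); return ce[k]+[x-r,y-r],st[k]
for n,a,b in (("far",(279,154),(238,196)),("right",(348,193),(298,180)),("near",(288,228),(307,205))):
    ca,sa=blob(im,*a); p=ray(s,*ca,.0175); cb,sb=blob(sd["img"],*b)
    print(n,ca,sa[2:],p,"side meas",cb,"pred",proj(sd,p))
for q in ((115,150),(188,148),(190,220),(118,224)): print(ray(s,*q,.04))
print(rot())
E
```

```text
far [278.0489 153.5326] [ 15  16 184] [ 0.6237 -0.1023  0.0175] side meas [236.9668 195.5308] pred [236.224  196.0293]
right [348.2659 192.7457] [ 15  15 173] [ 0.5291 -0.2722  0.0175] side meas [297.573  178.5393] pred [297.0255 178.7604]
near [287.4118 227.5588] [ 16  16 204] [ 0.4443 -0.1253  0.0175] side meas [307.2336 204.9262] pred [306.6203 205.3137]
[0.6259 0.2869 0.04  ]
[0.6318 0.1131 0.04  ]
[0.4611 0.1052 0.04  ]
[0.4506 0.2741 0.04  ]
[[-0.0004  0.3661 -0.9306]
 [ 0.0009 -0.9306 -0.3661]
 [-1.     -0.001   0.    ]]
```

View pics/crop.png

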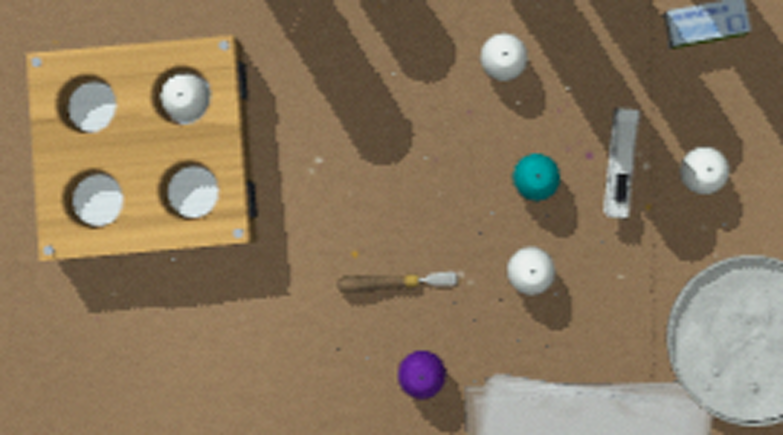

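The crop confirms three white balls at crop (503,57), (705,170) and (531,271). Turquoise (537,177) and purple (421,375) are to be left alone. The mouths are at about (88,103), (183,96, filled), (95,199) and (190,191).

Run:
```python
from h import *
np.set_printoptions(precision=4,suppress=True)
s=vision.snapshot("top")
f=lambda x,y: ray(s,105+(x+.5)/2.9-.5,135+(y+.5)/2.9-.5,.04)[:2]
W=np.array([f(*q) for q in ((88.5,103.5),(183.5,96.5),(95,199.5),(190,190.5))]); print(W,"cent",W.mean(0))
C=np.array([f(*q) for q in ((27,51),(236,37),(249,242),(40,260))]); print(C,C.mean(0))
# grid fit: UL(+,+) UR(+,-) LL(-,+) LR(-,-)
L=.039*np.array([[1,1],[1,-1],[-1,1],[-1,-1]])
c=(W.mean(0)+C.mean(0))/2; Wc=W-W.mean(0)
a=np.arctan2((L[:,0]*Wc[:,1]-L[:,1]*Wc[:,0]).sum(),(L*Wc).sum())
M=np.array([[np.cos(a),-np.sin(a)],[np.sin(a),np.cos(a)]]); print("yaw",a); print(L@M.T+W.mean(0))
print("to right ball z.12",to([.529,-.272,.10]))
```

```text
[[0.5775 0.2374]
 [0.5837 0.1598]
 [0.4991 0.2298]
 [0.5069 0.1528]] cent [0.5418 0.1949]
[[0.6205 0.2891]
 [0.6331 0.1178]
 [0.4655 0.104 ]
 [0.4498 0.273 ]] [0.5422 0.196 ]
yaw 0.09214463042839713
[[0.577  0.2374]
 [0.5842 0.1597]
 [0.4994 0.2302]
 [0.5065 0.1525]]
to right ball z.12 [ 15.   -17.79 -39.27]
```

```bash
python3 -m pendant '{"travel":[[5,-17.8,-39.3],[5,-17.8,-39.3],[5,-17.8,-39.3],[5,-17.8,-39.3],[5,-17.8,-39.3],[5,-17.8,-39.3],[5,-17.8,-39.3],[5,-17.8,-39.3],[8,-17.8,-39.3],[12,-17.8,-39.3],[15,-17.8,-39.3],[15,-17.8,-39.3],[15,-17.8,-39.3],[15,-17.8,-39.3]],"rot":[[0,0,0],[0,0,0],[0,0,0],[0,0,0],[0,0,0],[0,0,0],[0,0,0],[0,0,0],[0,0,0],[0,0,0],[0,0,0],[0,0,0],[0,0,0],[0,0,0]],"gripper":[0.3,0.3,0.3,0.3,0.3,0.3,0.3,0.3,0.3,0.3,0.3,0.3,0.3,0.3]}' 20
python3 - <<'E'
from h import *
np.set_printoptions(precision=4,suppress=True)
print(to([.529,-.272,.032])); s=vision.snapshot("wrist"); cv2.imwrite("pics/w1.png",cv2.cvtColor(s["img"],cv2.COLOR_RGB2BGR)); print(s["fx"],proj(s,[.529,-.272,.0175]),proj(s,[.529,-.272,.035]),manip.get_state()["finger_gap"])
E
```

```text
time_s: 1.42
tool_pos: [0.5287, -0.271, 0.0989]
ee_rot: [-0.132, -0.694, -0.133, 0.696]
force: [-0.6, -0.5, 0.6]
finger_gap: 0.0596
[ 6.69  0.12 -0.01]
321.8835001232677 [257.7189 205.9727] [257.6579 214.9753] 0.05981936251093445
```

View pics/w1.png

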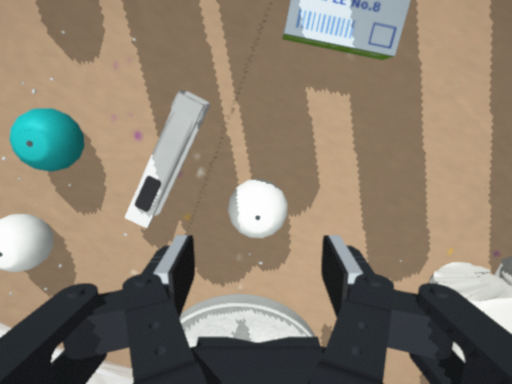

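The wrist view shows the ball at (258,209) with its wick at (258,217). My estimate projects its top to (258,215), so they agree. I'll descend and grip.

```bash
python3 -m pendant '{"travel":[[2,0.1,0],[4,0.1,0],[5.5,0.1,0],[6.7,0.1,0],[6.7,0.1,0],[6.7,0.1,0],[6.7,0.1,0],[6.7,0.1,0],[6.7,0.1,0],[6.7,0.1,0],[6.7,0.1,0],[6.7,0.1,0],[6.7,0.1,0],[6.7,0.1,0]],"rot":[[0,0,0],[0,0,0],[0,0,0],[0,0,0],[0,0,0],[0,0,0],[0,0,0],[0,0,0],[0,0,0],[0,0,0],[0,0,0],[0,0,0],[0,0,0],[0,0,0]],"gripper":[0.3,0.3,0.3,0.3,0.3,0.7,0.7,0.7,0.7,0.7,0.7,0.7,0.7,0.7]}' 20
python3 - <<'E'
from h import *
s=vision.snapshot("side"); u,v=proj(s,[.529,-.272,.03]).astype(int)
c=cv2.resize(s["img"][v-50:v+40,u-60:u+60],None,fx=5,fy=5,interpolation=cv2.INTER_CUBIC); cv2.imwrite("pics/s1.png",cv2.cvtColor(c,cv2.COLOR_RGB2BGR))
E
```

```text
time_s: 2.63
tool_pos: [0.5304, -0.2739, 0.035]
ee_rot: [0.132, 0.695, 0.131, -0.694]
force: [-1.9, -0.2, 6.6]
finger_gap: 0.0381
```

View pics/s1.png

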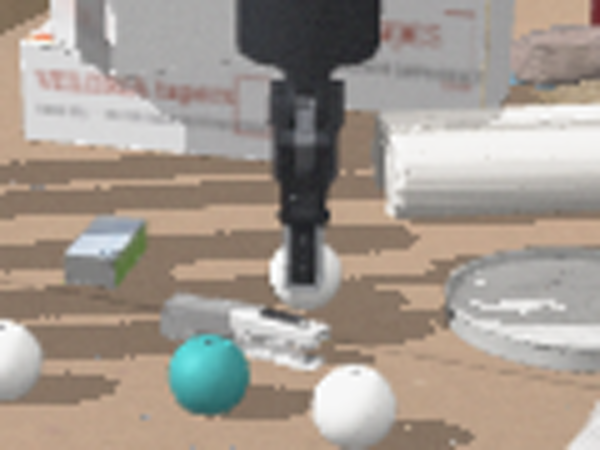

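The fingertips sit almost at the ball's equator: the gap is 38 mm and the upward push lifted the TCP about 3 mm. I'll regrip about 4 mm lower.

```bash
python3 -m pendant '{"travel":[[0,0,0],[0,0,0],[0,0,0],[0.2,0,0],[0.4,0,0],[0.4,0,0],[0.4,0,0],[0.4,0,0],[0.4,0,0],[0.4,0,0],[0.4,0,0],[0.4,0,0],[0.4,0,0]],"rot":[[0,0,0],[0,0,0],[0,0,0],[0,0,0],[0,0,0],[0,0,0],[0,0,0],[0,0,0],[0,0,0],[0,0,0],[0,0,0],[0,0,0],[0,0,0]],"gripper":[0.35,0.35,0.35,0.35,0.35,0.35,0.7,0.7,0.7,0.7,0.7,0.7,0.7]}' 20
```

```text
time_s: 3.77
tool_pos: [0.5297, -0.273, 0.0293]
ee_rot: [-0.132, -0.695, -0.132, 0.695]
force: [-0.4, 0.5, -0.8]
finger_gap: 0.0383
```

Clean grip: no vertical force and a 38 mm gap. I'll lift and carry it to above the nearest empty well.

Run:
```python
from h import *
print(to([.5065,.153,.09]))
```

```text
[ -6.07 -40.49 -13.44]
```

```bash
python3 -m pendant '{"travel":[[-3,0,0],[-7,0,0],[-9,-3,-1],[-9,-7,-2.3],[-9,-11,-3.6],[-9,-15,-5],[-9,-19,-6.3],[-9,-23,-7.6],[-9,-27,-9],[-9,-31,-10.3],[-9,-35,-11.6],[-9,-38,-12.6],[-8,-40,-13.4],[-7,-40.5,-13.4],[-6.1,-40.5,-13.4],[-6.1,-40.5,-13.4],[-6.1,-40.5,-13.4],[-6.1,-40.5,-13.4]],"rot":[[0,0,0],[0,0,0],[0,0,0],[0,0,0],[0,0,0],[0,0,0],[0,0,0],[0,0,0],[0,0,0],[0,0,0],[0,0,0],[0,0,0],[0,0,0],[0,0,0],[0,0,0],[0,0,0],[0,0,0],[0,0,0]],"gripper":[0.7,0.7,0.7,0.7,0.7,0.7,0.7,0.7,0.7,0.7,0.7,0.7,0.7,0.7,0.7,0.7,0.7,0.7]}'
python3 - <<'E'
from h import *
print(to([.5065,.153,.06])); s=vision.snapshot("wrist"); t=vision.snapshot("top")["img"]
i=s["img"].copy()
for p in ([.5065,.153],[.5842,.1597],[.577,.2375],[.4994,.2302]):
    q=[proj(s,[p[0]+.024*np.cos(a),p[1]+.024*np.sin(a),.04]) for a in np.linspace(0,6.28,40)]
    cv2.polylines(i,[np.int32(q)],1,(255,0,0))
t=cv2.resize(t[130:230,100:200],(384,384)); cv2.imwrite("pics/w2.png",cv2.cvtColor(np.hstack([i,t[:,:288]]),cv2.COLOR_RGB2BGR))
E
```

```text
time_s: 5.27
tool_pos: [0.5065, 0.151, 0.0903]
ee_rot: [-0.131, -0.695, -0.131, 0.695]
force: [0.1, -0.1, -0.7]
finger_gap: 0.0386
[ 3.03 -0.19 -0.07]
```

View pics/w2.png

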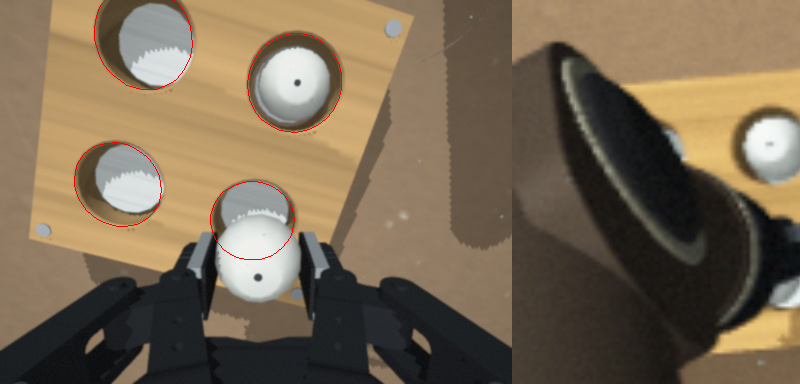

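The projected well circles in red match the rims, and the ball sits square in the fingers at (258,258). I'll lower, watching the force.

```bash
python3 -m pendant '{"travel":[[0.8,-0.2,0],[1.6,-0.2,0],[2.3,-0.2,0],[2.8,-0.2,0],[3.0,-0.2,0],[3.0,-0.2,0],[3.0,-0.2,0]],"rot":[[0,0,0],[0,0,0],[0,0,0],[0,0,0],[0,0,0],[0,0,0],[0,0,0]],"gripper":[0.7,0.7,0.7,0.7,0.7,0.7,0.7]}'
```

```text
time_s: 5.95
tool_pos: [0.5053, 0.1548, 0.0601]
ee_rot: [-0.132, -0.695, -0.132, 0.695]
force: [0.6, 0.3, -0.2]
finger_gap: 0.0385
```

```bash
python3 -m pendant '{"travel":[[0.1,0.15,0],[0.2,0.15,0],[0.3,0.15,0],[0.3,0.15,0]],"rot":[[0,0,0],[0,0,0],[0,0,0],[0,0,0]],"gripper":[0.7,0.7,0.7,0.7]}'
```

```text
time_s: 6.28
tool_pos: [0.5063, 0.1532, 0.0579]
ee_rot: [0.132, 0.695, 0.132, -0.695]
force: [-0.5, -0.1, 4.0]
finger_gap: 0.0385
```

```bash
python3 -m pendant '{"travel":[[0,0,0],[0,0,0],[0,0,0],[0,0,0],[-0.5,0,0],[-1.5,0,0],[-3,0,0],[-4,0,0],[-4,0,0],[-4,0,0],[-4,0,0],[-4,0,0],[-4,0,0],[-4,0,0]],"rot":[[0,0,0],[0,0,0],[0,0,0],[0,0,0],[0,0,0],[0,0,0],[0,0,0],[0,0,0],[0,0,0],[0,0,0],[0,0,0],[0,0,0],[0,0,0],[0,0,0]],"gripper":[0.4,0.35,0.35,0.35,0.35,0.35,0.35,1,1,1,1,1,1,1]}'
python3 - <<'E'
from h import *
print(to([.5065,.153,.08])); s=vision.snapshot("wrist"); sd=vision.snapshot("side")
print(proj(s,[.5065,.153,.055]))
u,v=proj(sd,[.5065,.153,.05]).astype(int)
c=cv2.resize(sd["img"][v-32:v+32,u-40:u+40],(480,384),interpolation=cv2.INTER_CUBIC)
cv2.imwrite("pics/w3.png",cv2.cvtColor(np.hstack([s["img"][:,100:420],c]),cv2.COLOR_RGB2BGR))
E
```

```text
time_s: 7.45
tool_pos: [0.5056, 0.1533, 0.0967]
ee_rot: [-0.132, -0.694, -0.132, 0.695]
force: [-0.3, 0.2, 0.1]
finger_gap: 0.0001
[ 1.67  0.06 -0.07]
[256.58514303 227.65149398]
```

View pics/w3.png

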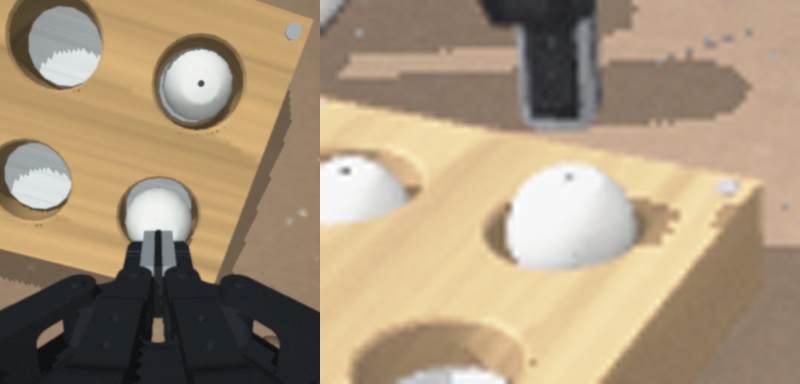

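The candle stands upright in the well. Now I'll press with the closed fingers, in steps.

```bash
P='"gripper":[1,1,1,1,1,1]'; python3 -m pendant '{"travel":[[0.8,0,-0.05],[1.5,0,-0.05],[1.9,0,-0.05],[2.1,0,-0.05],[2.3,0,-0.05],[2.3,0,-0.05]],"rot":[[0,0,0],[0,0,0],[0,0,0],[0,0,0],[0,0,0],[0,0,0]],"gripper":[1,1,1,1,1,1]}'
python3 -m pendant '{"travel":[[0.15,0,0],[0.3,0,0],[0.45,0,0],[0.6,0,0],[0.6,0,0]],"rot":[[0,0,0],[0,0,0],[0,0,0],[0,0,0],[0,0,0]],"gripper":[1,1,1,1,1]}'
```

```text
time_s: 8.05
tool_pos: [0.5062, 0.1534, 0.0739]
ee_rot: [-0.132, -0.694, -0.132, 0.695]
force: [0.2, -0.3, -0.1]
finger_gap: -0.0001
time_s: 8.47
tool_pos: [0.5064, 0.1535, 0.0683]
ee_rot: [-0.132, -0.695, -0.132, 0.695]
force: [0.2, -0.9, 1.6]
finger_gap: 0.0
```

```bash
python3 -m pendant '{"travel":[[0.15,0,0],[0.3,0,0],[0.4,0,0],[0.4,0,0]],"rot":[[0,0,0],[0,0,0],[0,0,0],[0,0,0]],"gripper":[1,1,1,1]}'
python3 -m pendant '{"travel":[[0.15,0,0],[0.3,0,0],[0.4,0,0],[0.4,0,0]],"rot":[[0,0,0],[0,0,0],[0,0,0],[0,0,0]],"gripper":[1,1,1,1]}'
```

```text
time_s: 8.8
tool_pos: [0.5068, 0.1537, 0.0651]
ee_rot: [0.132, 0.695, 0.132, -0.694]
force: [-2.3, -1.0, 10.2]
finger_gap: -0.0001
time_s: 9.13
tool_pos: [0.5085, 0.1544, 0.0647]
ee_rot: [0.132, 0.697, 0.132, -0.693]
force: [-10.7, -5.3, 45.7]
finger_gap: 0.0001
```

The force jumped to 46 N, above the 30 N guidance but under the limit. I'm backing off now, then checking heights from the last picture.

```bash
python3 -m pendant '{"travel":[[-0.6,0,0],[-2.5,0,0],[-4.5,0,0],[-4.5,0,0]],"rot":[[0,0,0],[0,0,0],[0,0,0],[0,0,0]],"gripper":[1,1,1,1]}'
python3 - <<'E'
from h import *
np.set_printoptions(precision=4,suppress=True)
sd=vision.snapshot("side"); u,v=proj(sd,[.5065,.153,.05]).astype(int); print(u,v)
print("old tip px",u-40+(562-320)/6,v-32+128/6,"old wick",u-40+(569-320)/6,v-32+177/6)
for z in (.04,.045,.05,.055,.06,.07,.078,.085): print(z,proj(sd,[.5065,.153,z]))
for z in (.04,.045,.05): print("d",z,proj(sd,[.584,.1595,z]))
print(manip.get_state()["tool_pos"])
c=cv2.resize(sd["img"][v-32:v+32,u-60:u+40],None,fx=8,fy=8,interpolation=cv2.INTER_CUBIC)
cv2.imwrite("pics/s4.png",cv2.cvtColor(c,cv2.COLOR_RGB2BGR))
E
```

```text
time_s: 9.47
tool_pos: [0.5084, 0.1543, 0.1084]
ee_rot: [0.131, 0.697, 0.132, -0.693]
force: [-0.2, 0.4, 0.6]
finger_gap: -0.0003
220 242
old tip px 220.33333333333334 231.33333333333334 old wick 221.5 239.5
0.04 [220.9677 247.3002]
0.045 [220.8052 244.9748]
0.05 [220.6418 242.6368]
0.055 [220.4776 240.286 ]
0.06 [220.3124 237.9225]
0.07 [219.9794 233.1567]
0.078 [219.7104 229.3062]
0.085 [219.473  225.9092]
d 0.04 [185.039  239.8269]
d 0.045 [184.789  237.5675]
d 0.05 [184.5378 235.2963]
[0.5078 0.154  0.107 ]
```

View pics/s4.png

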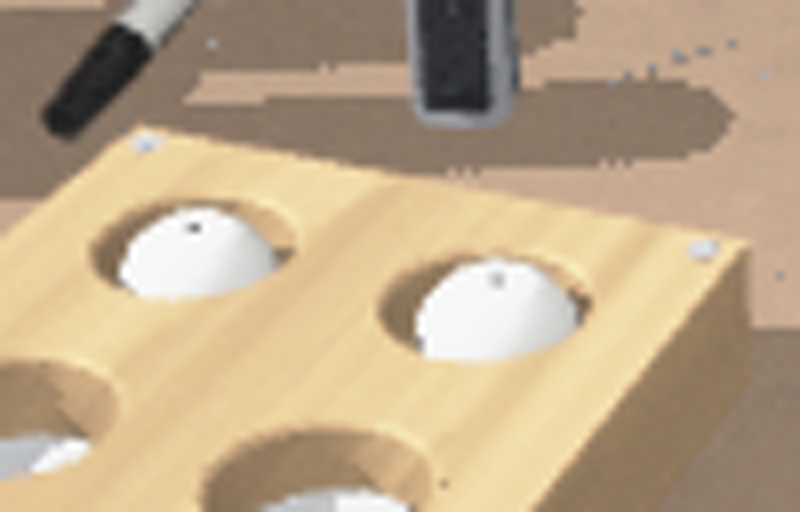

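The side view gives the pressed candle's wick at crop (497,278), a top height of about 45.5 mm. That matches the tip at the stall (45.7 mm); before pressing it was about 57 mm. I'll re-press gently to confirm the stop.

```bash
python3 -m pendant '{"travel":[[2,0.1,0.1],[3.5,0.1,0.1],[4.0,0.1,0.1],[4.1,0.1,0.1],[4.1,0.1,0.1]],"rot":[[0,0,0],[0,0,0],[0,0,0],[0,0,0],[0,0,0]],"gripper":[1,1,1,1,1]}'
python3 -m pendant '{"travel":[[0.05,0,0],[0.1,0,0],[0.1,0,0]],"rot":[[0,0,0],[0,0,0],[0,0,0]],"gripper":[1,1,1]}'
```

```text
time_s: 9.93
tool_pos: [0.5058, 0.1521, 0.065]
ee_rot: [-0.132, -0.695, -0.131, 0.695]
force: [-5.2, -2.1, 15.7]
finger_gap: -0.0005
time_s: 10.18
tool_pos: [0.5061, 0.1522, 0.0649]
ee_rot: [0.132, 0.695, 0.131, -0.695]
force: [-6.9, -3.7, 26.0]
finger_gap: 0.0002
```

The stop is firm: no further travel at 26 N, TCP 64.9 mm. Next is the near ball.

```bash
python3 -m pendant '{"travel":[[-2,0,0],[-4,0,0],[-4,0,0]],"rot":[[0,0,0],[0,0,0],[0,0,0]],"gripper":[1,0.3,0.3]}'
python3 - <<'E'
from h import *
print(to([.4443,-.1253,.08]),to([.4443,-.1253,.0295]),manip.get_state()["force"])
E
```

```text
time_s: 10.43
tool_pos: [0.5074, 0.1529, 0.1058]
ee_rot: [0.132, 0.696, 0.132, -0.693]
force: [0.7, -0.1, 0.7]
finger_gap: 0.0231
[ 2.52 23.58 16.06] [ 7.57 23.58 16.08] [ 0.7285209  -0.07339367  0.70759534]
```

```bash
python3 -m pendant '{"travel":[[0,3,2],[0,6,4],[0,9,6],[0,12,8],[0,15,10],[0,18,12],[0,21,14],[1,23.5,16],[2,23.5,16],[2.5,23.5,16],[2.5,23.5,16],[2.5,23.5,16]],"rot":[[0,0,0],[0,0,0],[0,0,0],[0,0,0],[0,0,0],[0,0,0],[0,0,0],[0,0,0],[0,0,0],[0,0,0],[0,0,0],[0,0,0]],"gripper":[0.3,0.3,0.3,0.3,0.3,0.3,0.3,0.3,0.3,0.3,0.3,0.3]}'
python3 - <<'E'
from h import *
print(to([.4443,-.1253,.0295])); s=vision.snapshot("wrist"); i=s["img"].astype(int)
m=((i.min(2)>150)&(i.max(2)-i.min(2)<40)).astype(np.uint8); m[320:]=0
n,l,st,ce=cv2.connectedComponentsWithStats(m); print([(st[k].tolist(),ce[k].round(1)) for k in range(1,n) if st[k,4]>600]); print(proj(s,[.4443,-.1253,.0173]))
E
```

```text
time_s: 11.43
tool_pos: [0.4431, -0.1236, 0.0778]
ee_rot: [-0.132, -0.694, -0.133, 0.695]
force: [0.0, 0.8, -0.2]
finger_gap: 0.0595
[ 4.83  0.21 -0.05]
[([384, 46, 123, 156, 4621], array([439.5, 129.9])), ([231, 187, 64, 65, 3243], array([262.5, 218.4])), ([471, 297, 41, 23, 643], array([494.9, 307.5]))]
[259.21079439 216.17471699]
```

```bash
python3 -m pendant '{"travel":[[1.5,0.3,0],[3,0.3,0],[4.2,0.3,0],[4.8,0.3,0],[4.8,0.3,0],[4.8,0.3,0],[4.8,0.3,0],[4.8,0.3,0],[4.8,0.3,0],[4.8,0.3,0],[4.8,0.3,0],[4.8,0.3,0],[4.8,0.3,0]],"rot":[[0,0,0],[0,0,0],[0,0,0],[0,0,0],[0,0,0],[0,0,0],[0,0,0],[0,0,0],[0,0,0],[0,0,0],[0,0,0],[0,0,0],[0,0,0]],"gripper":[0.3,0.3,0.3,0.3,0.3,0.7,0.7,0.7,0.7,0.7,0.7,0.7,0.7]}' 20
python3 - <<'E'
from h import *
print(to([.577,.2375,.09]))
E
```

```text
time_s: 12.57
tool_pos: [0.4447, -0.1275, 0.0311]
ee_rot: [0.132, 0.695, 0.132, -0.694]
force: [-1.9, 1.9, 7.0]
finger_gap: 0.0382
[ -5.87 -29.11 -25.69]
```

```bash
python3 -m pendant '{"travel":[[-3,0,0],[-7,0,0],[-9,-2.5,-2.2],[-9,-5,-4.4],[-9,-7.5,-6.6],[-9,-10,-8.8],[-9,-12.5,-11],[-9,-15,-13.2],[-9,-17.5,-15.4],[-9,-20,-17.6],[-9,-22.5,-19.8],[-9,-25,-22],[-9,-27.5,-24.2],[-9,-29,-25.7],[-7.5,-29,-25.7],[-6,-29,-25.7],[-6,-29,-25.7],[-6,-29,-25.7]],"rot":[[0,0,0],[0,0,0],[0,0,0],[0,0,0],[0,0,0],[0,0,0],[0,0,0],[0,0,0],[0,0,0],[0,0,0],[0,0,0],[0,0,0],[0,0,0],[0,0,0],[0,0,0],[0,0,0],[0,0,0],[0,0,0]],"gripper":[0.7,0.7,0.7,0.7,0.7,0.7,0.7,0.7,0.7,0.7,0.7,0.7,0.7,0.7,0.7,0.7,0.7,0.7]}'
python3 - <<'E'
from h import *
print(to([.577,.2375,.06]))
E
```

```text
time_s: 14.07
tool_pos: [0.5766, 0.2355, 0.0898]
ee_rot: [-0.132, -0.694, -0.131, 0.695]
force: [-0.6, 0.0, 0.8]
finger_gap: 0.0379
[ 2.98 -0.17 -0.11]
```

```bash
python3 -m pendant '{"travel":[[0.8,0,0],[1.6,0,0],[2.3,0,0],[2.8,0,0],[3.0,0,0],[3.0,0,0],[3.0,0,0]],"rot":[[0,0,0],[0,0,0],[0,0,0],[0,0,0],[0,0,0],[0,0,0],[0,0,0]],"gripper":[0.7,0.7,0.7,0.7,0.7,0.7,0.7]}'
python3 - <<'E'
from h import *
print(to([.577,.2375,.06]))
E
```

```text
time_s: 14.65
tool_pos: [0.5771, 0.2362, 0.0603]
ee_rot: [-0.132, -0.695, -0.132, 0.695]
force: [-0.1, -0.2, -0.6]
finger_gap: 0.0379
[ 0.03 -0.12 -0.04]
```

Within about 1 mm. I'll lower slightly more, release, lift and close.

```bash
python3 -m pendant '{"travel":[[0.1,-0.1,0],[0.2,-0.1,0],[0.25,-0.1,0],[0.25,-0.1,0]],"rot":[[0,0,0],[0,0,0],[0,0,0],[0,0,0]],"gripper":[0.7,0.7,0.7,0.7]}'
python3 -m pendant '{"travel":[[0,0,0],[0,0,0],[0,0,0],[0,0,0],[-0.5,0,0],[-1.5,0,0],[-3,0,0],[-4,0,0],[-4,0,0],[-4,0,0],[-4,0,0],[-4,0,0],[-4,0,0],[-4,0,0]],"rot":[[0,0,0],[0,0,0],[0,0,0],[0,0,0],[0,0,0],[0,0,0],[0,0,0],[0,0,0],[0,0,0],[0,0,0],[0,0,0],[0,0,0],[0,0,0],[0,0,0]],"gripper":[0.4,0.35,0.35,0.35,0.35,0.35,0.35,1,1,1,1,1,1,1]}'
python3 - <<'E'
from h import *
print(to([.577,.2375,.08])); s=vision.snapshot("wrist"); sd=vision.snapshot("side")
u,v=proj(sd,[.577,.2375,.05]).astype(int); print(u,v,[proj(sd,[.577,.2375,z])[1].round(1) for z in (.045,.05,.055,.06,.065)])
c=cv2.resize(sd["img"][v-32:v+32,u-40:u+40],(480,384),interpolation=cv2.INTER_CUBIC)
cv2.imwrite("pics/w5.png",cv2.cvtColor(np.hstack([s["img"][:,100:420],c]),cv2.COLOR_RGB2BGR))
E
```

```text
time_s: 14.98
tool_pos: [0.5768, 0.2373, 0.058]
ee_rot: [0.132, 0.695, 0.132, -0.695]
force: [0.2, 0.5, -0.2]
finger_gap: 0.0381
time_s: 16.15
tool_pos: [0.5764, 0.2369, 0.0972]
ee_rot: [-0.132, -0.694, -0.132, 0.695]
force: [0.5, 0.2, -0.2]
finger_gap: -0.0
[ 1.72 -0.03 -0.08]
160 256 [np.float64(258.7), np.float64(256.3), np.float64(253.9), np.float64(251.4), np.float64(249.0)]
```

View pics/w5.png

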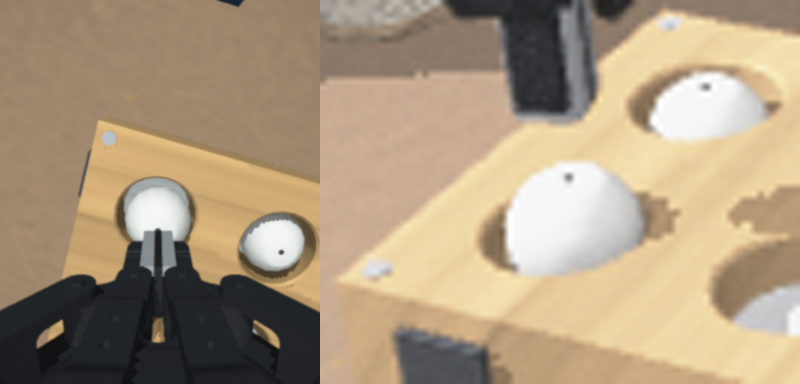

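The second candle is upright, with its wick at crop (569,178), a height of about 55 mm. I'll press in finer steps.

```bash
python3 -m pendant '{"travel":[[0.8,0,-0.05],[1.5,0,-0.05],[1.9,0,-0.05],[2.1,0,-0.05],[2.2,0,-0.05]],"rot":[[0,0,0],[0,0,0],[0,0,0],[0,0,0],[0,0,0]],"gripper":[1,1,1,1,1]}'
for k in 1 2; do python3 -m pendant '{"travel":[[0.1,0,0],[0.2,0,0],[0.3,0,0]],"rot":[[0,0,0],[0,0,0],[0,0,0]],"gripper":[1,1,1]}'; done
```

```text
time_s: 16.67
tool_pos: [0.5768, 0.2371, 0.0749]
ee_rot: [-0.132, -0.694, -0.132, 0.695]
force: [-1.1, -0.6, 3.5]
finger_gap: 0.0001
time_s: 16.92
tool_pos: [0.5774, 0.2374, 0.0735]
ee_rot: [0.132, 0.695, 0.132, -0.695]
force: [-0.8, -0.6, 4.6]
finger_gap: 0.0001
time_s: 17.17
tool_pos: [0.5774, 0.2374, 0.0706]
ee_rot: [0.132, 0.695, 0.132, -0.694]
force: [-2.8, -1.5, 5.3]
finger_gap: 0.0001
```

Floor is sliding at about 5 N.

```bash
python3 -m pendant '{"travel":[[0.1,0,0],[0.2,0,0],[0.2,0,0]],"rot":[[0,0,0],[0,0,0],[0,0,0]],"gripper":[1,1,1]}'
python3 -m pendant '{"travel":[[0.1,0,0],[0.2,0,0],[0.2,0,0]],"rot":[[0,0,0],[0,0,0],[0,0,0]],"gripper":[1,1,1]}'
```

```text
time_s: 17.42
tool_pos: [0.5773, 0.2373, 0.0684]
ee_rot: [0.132, 0.695, 0.132, -0.695]
force: [-1.9, -0.3, 3.6]
finger_gap: -0.0001
time_s: 17.67
tool_pos: [0.5773, 0.2374, 0.0664]
ee_rot: [0.132, 0.695, 0.132, -0.695]
force: [-0.3, -0.1, 5.0]
finger_gap: -0.0003
```

```bash
python3 -m pendant '{"travel":[[0.1,0,0],[0.15,0,0],[0.15,0,0]],"rot":[[0,0,0],[0,0,0],[0,0,0]],"gripper":[1,1,1]}'
```

```text
time_s: 17.92
tool_pos: [0.5773, 0.2374, 0.0649]
ee_rot: [0.132, 0.695, 0.132, -0.695]
force: [-1.6, -0.6, 5.6]
finger_gap: 0.0003
```

```bash
python3 -m pendant '{"travel":[[0.1,0,0],[0.15,0,0],[0.15,0,0]],"rot":[[0,0,0],[0,0,0],[0,0,0]],"gripper":[1,1,1]}'
```

```text
time_s: 18.17
tool_pos: [0.5774, 0.2374, 0.0636]
ee_rot: [0.132, 0.695, 0.132, -0.694]
force: [-1.9, -0.9, 6.9]
finger_gap: -0.0003
```

```bash
python3 -m pendant '{"travel":[[0.1,0,0],[0.15,0,0],[0.15,0,0]],"rot":[[0,0,0],[0,0,0],[0,0,0]],"gripper":[1,1,1]}'
```

```text
time_s: 18.42
tool_pos: [0.5779, 0.2377, 0.0635]
ee_rot: [0.132, 0.695, 0.132, -0.694]
force: [-4.7, -1.8, 16.9]
finger_gap: 0.0002
```

```bash
python3 -m pendant '{"travel":[[0.04,0,0],[0.08,0,0],[0.08,0,0],[0.08,0,0]],"rot":[[0,0,0],[0,0,0],[0,0,0],[0,0,0]],"gripper":[1,1,1,1]}'
python3 -m pendant '{"travel":[[-2,0,0],[-4.3,0,0],[-4.3,0,0]],"rot":[[0,0,0],[0,0,0],[0,0,0]],"gripper":[1,0.3,0.3]}'
python3 - <<'E'
from h import *
print(to([.6237,-.1023,.08]),to([.6237,-.1023,.0295]))
E
```

```text
time_s: 18.75
tool_pos: [0.5782, 0.2378, 0.0634]
ee_rot: [0.132, 0.696, 0.132, -0.694]
force: [-5.8, -1.7, 22.5]
finger_gap: -0.0
time_s: 19.0
tool_pos: [0.5795, 0.2385, 0.1078]
ee_rot: [0.131, 0.697, 0.132, -0.692]
force: [0.7, 0.3, 0.9]
finger_gap: 0.0235
[ 2.71 33.33  8.38] [ 7.76 33.34  8.41]
```

Stop felt at TCP 63.4 mm under 22 N. Next is the far ball.

```bash
python3 -m pendant '{"travel":[[0,3.5,0.9],[0,7,1.8],[0,10.5,2.6],[0,14,3.5],[0,17.5,4.4],[0,21,5.3],[0,24.5,6.2],[0,28,7],[0,31,7.8],[1,33.4,8.4],[2,33.4,8.4],[2.7,33.4,8.4],[2.7,33.4,8.4],[2.7,33.4,8.4],[2.7,33.4,8.4]],"rot":[[0,0,0],[0,0,0],[0,0,0],[0,0,0],[0,0,0],[0,0,0],[0,0,0],[0,0,0],[0,0,0],[0,0,0],[0,0,0],[0,0,0],[0,0,0],[0,0,0],[0,0,0]],"gripper":[0.3,0.3,0.3,0.3,0.3,0.3,0.3,0.3,0.3,0.3,0.3,0.3,0.3,0.3,0.3]}'
python3 - <<'E'
from h import *
print(to([.6237,-.1023,.0295])); s=vision.snapshot("wrist"); i=s["img"].astype(int)
m=((i.min(2)>150)&(i.max(2)-i.min(2)<40)).astype(np.uint8); m[320:]=0
n,l,st,ce=cv2.connectedComponentsWithStats(m); print([(st[k].tolist(),ce[k].round(1)) for k in range(1,n) if st[k,4]>600]); print(proj(s,[.6237,-.1023,.0173]))
E
```

```text
time_s: 20.25
tool_pos: [0.6216, -0.1024, 0.0768]
ee_rot: [0.132, 0.695, 0.133, -0.694]
force: [0.5, 1.7, -0.0]
finger_gap: 0.0596
[ 4.73  0.07 -0.19]
[([228, 186, 65, 66, 3394], array([260. , 218.5])), ([477, 241, 35, 50, 894], array([497.2, 266.4]))]
[256.97075647 214.60247718]
```

```bash
python3 -m pendant '{"travel":[[1.5,0.2,-0.1],[3,0.2,-0.1],[4.2,0.2,-0.1],[4.7,0.2,-0.1],[4.7,0.2,-0.1],[4.7,0.2,-0.1],[4.7,0.2,-0.1],[4.7,0.2,-0.1],[4.7,0.2,-0.1],[4.7,0.2,-0.1],[4.7,0.2,-0.1],[4.7,0.2,-0.1],[4.7,0.2,-0.1]],"rot":[[0,0,0],[0,0,0],[0,0,0],[0,0,0],[0,0,0],[0,0,0],[0,0,0],[0,0,0],[0,0,0],[0,0,0],[0,0,0],[0,0,0],[0,0,0]],"gripper":[0.3,0.3,0.3,0.3,0.3,0.7,0.7,0.7,0.7,0.7,0.7,0.7,0.7]}' 20
python3 - <<'E'
from h import *
print(to([.4994,.2302,.09]))
E
```

```text
time_s: 21.38
tool_pos: [0.6235, -0.1058, 0.0301]
ee_rot: [0.132, 0.695, 0.132, -0.694]
force: [-0.6, 0.9, 5.6]
finger_gap: 0.0378
[ -6.01 -35.81  -0.76]
```

```bash
python3 -m pendant '{"travel":[[-3,0,0],[-7,0,0],[-9,-3,0],[-9,-6,-0.2],[-9,-9,-0.2],[-9,-12,-0.2],[-9,-15,-0.4],[-9,-18,-0.4],[-9,-21,-0.4],[-9,-24,-0.6],[-9,-27,-0.6],[-9,-30,-0.7],[-9,-33,-0.8],[-9,-35.8,-0.8],[-7.5,-35.8,-0.8],[-6,-35.8,-0.8],[-6,-35.8,-0.8],[-6,-35.8,-0.8]],"rot":[[0,0,0],[0,0,0],[0,0,0],[0,0,0],[0,0,0],[0,0,0],[0,0,0],[0,0,0],[0,0,0],[0,0,0],[0,0,0],[0,0,0],[0,0,0],[0,0,0],[0,0,0],[0,0,0],[0,0,0],[0,0,0]],"gripper":[0.7,0.7,0.7,0.7,0.7,0.7,0.7,0.7,0.7,0.7,0.7,0.7,0.7,0.7,0.7,0.7,0.7,0.7]}'
python3 -m pendant '{"travel":[[0.8,0,0],[1.6,0,0],[2.3,0,0],[2.8,0,0],[3.0,0,0],[3.0,0,0],[3.0,0,0]],"rot":[[0,0,0],[0,0,0],[0,0,0],[0,0,0],[0,0,0],[0,0,0],[0,0,0]],"gripper":[0.7,0.7,0.7,0.7,0.7,0.7,0.7]}'
python3 - <<'E'
from h import *
print(to([.4994,.2302,.058]))
E
```

```text
time_s: 22.88
tool_pos: [0.4986, 0.2298, 0.0888]
ee_rot: [-0.132, -0.694, -0.131, 0.696]
force: [0.4, -0.4, -0.1]
finger_gap: 0.038
time_s: 23.47
tool_pos: [0.4994, 0.2303, 0.0594]
ee_rot: [-0.132, -0.695, -0.132, 0.695]
force: [-0.1, -0.6, -0.6]
finger_gap: 0.0382
[0.14 0.01 0.  ]
```

Centred. Release, lift, close and look.

```bash
python3 -m pendant '{"travel":[[0.1,0,0],[0.1,0,0],[0.1,0,0],[0.1,0,0],[0.1,0,0],[0.1,0,0],[-0.5,0,0],[-1.5,0,0],[-3,0,0],[-4,0,0],[-4,0,0],[-4,0,0],[-4,0,0],[-4,0,0],[-4,0,0],[-4,0,0]],"rot":[[0,0,0],[0,0,0],[0,0,0],[0,0,0],[0,0,0],[0,0,0],[0,0,0],[0,0,0],[0,0,0],[0,0,0],[0,0,0],[0,0,0],[0,0,0],[0,0,0],[0,0,0],[0,0,0]],"gripper":[0.7,0.7,0.4,0.35,0.35,0.35,0.35,0.35,0.35,1,1,1,1,1,1,1]}'
python3 - <<'E'
from h import *
p=[.4994,.2302]
print(to(p+[.08])); s=vision.snapshot("wrist"); sd=vision.snapshot("side")
u,v=proj(sd,p+[.05]).astype(int); print(u,v,[proj(sd,p+[z])[1].round(1) for z in (.045,.05,.055,.06,.065)])
c=cv2.resize(sd["img"][v-32:v+32,u-40:u+40],(480,384),interpolation=cv2.INTER_CUBIC)
cv2.imwrite("pics/w6.png",cv2.cvtColor(np.hstack([s["img"][:,100:420],c]),cv2.COLOR_RGB2BGR))
E
```

```text
time_s: 24.8
tool_pos: [0.499, 0.2302, 0.0989]
ee_rot: [-0.132, -0.694, -0.132, 0.695]
force: [0.2, 0.4, -0.2]
finger_gap: 0.0003
[ 1.89  0.01 -0.04]
199 265 [np.float64(267.5), np.float64(265.0), np.float64(262.5), np.float64(260.0), np.float64(257.4)]
```

View pics/w6.png

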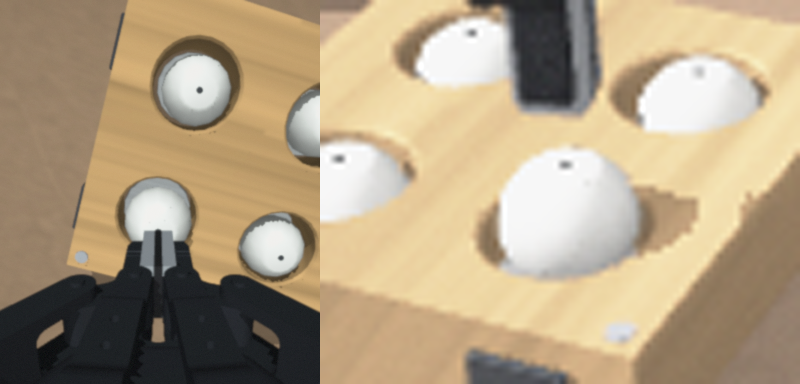

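The third candle is upright, with its wick at crop (566,163), a height of about 60 mm. Pressing.

```bash
python3 -m pendant '{"travel":[[0.8,0,-0.05],[1.5,0,-0.05],[1.8,0,-0.05],[1.9,0,-0.05]],"rot":[[0,0,0],[0,0,0],[0,0,0],[0,0,0]],"gripper":[1,1,1,1]}'
for k in 1 2; do python3 -m pendant '{"travel":[[0.1,0,0],[0.2,0,0],[0.3,0,0]],"rot":[[0,0,0],[0,0,0],[0,0,0]],"gripper":[1,1,1]}'; done
```

```text
time_s: 25.23
tool_pos: [0.4992, 0.2301, 0.0792]
ee_rot: [-0.132, -0.694, -0.132, 0.695]
force: [0.5, -0.2, 0.6]
finger_gap: -0.0001
time_s: 25.48
tool_pos: [0.4999, 0.2306, 0.0779]
ee_rot: [0.132, 0.695, 0.132, -0.695]
force: [-1.1, -0.5, 5.0]
finger_gap: 0.0
time_s: 25.73
tool_pos: [0.5, 0.2306, 0.0751]
ee_rot: [0.132, 0.695, 0.132, -0.695]
force: [-1.3, -0.1, 5.2]
finger_gap: 0.0002
```

```bash
python3 -m pendant '{"travel":[[0.1,0,0],[0.2,0,0],[0.2,0,0]],"rot":[[0,0,0],[0,0,0],[0,0,0]],"gripper":[1,1,1]}'
```

```text
time_s: 25.98
tool_pos: [0.4999, 0.2306, 0.0729]
ee_rot: [0.132, 0.695, 0.132, -0.695]
force: [-0.7, -0.5, 4.3]
finger_gap: 0.0002
```

```bash
python3 -m pendant '{"travel":[[0.1,0,0],[0.15,0,0],[0.15,0,0]],"rot":[[0,0,0],[0,0,0],[0,0,0]],"gripper":[1,1,1]}'
```

```text
time_s: 26.23
tool_pos: [0.4999, 0.2306, 0.0714]
ee_rot: [0.132, 0.695, 0.132, -0.695]
force: [-1.5, 0.5, 4.5]
finger_gap: -0.0
```

Contact was at about 79 mm, so I expect the stop near 65 mm.

```bash
python3 -m pendant '{"travel":[[0.1,0,0],[0.2,0,0],[0.3,0,0],[0.3,0,0]],"rot":[[0,0,0],[0,0,0],[0,0,0],[0,0,0]],"gripper":[1,1,1,1]}'
```

```text
time_s: 26.57
tool_pos: [0.4999, 0.2305, 0.0682]
ee_rot: [0.132, 0.695, 0.132, -0.695]
force: [-1.8, -0.6, 3.4]
finger_gap: -0.0004
```

```bash
python3 -m pendant '{"travel":[[0.1,0,0],[0.15,0,0],[0.15,0,0]],"rot":[[0,0,0],[0,0,0],[0,0,0]],"gripper":[1,1,1]}'
```

```text
time_s: 26.82
tool_pos: [0.4999, 0.2305, 0.0667]
ee_rot: [0.132, 0.695, 0.132, -0.695]
force: [-0.9, -1.1, 4.7]
finger_gap: 0.0002
```

```bash
python3 -m pendant '{"travel":[[0.1,0,0],[0.15,0,0],[0.15,0,0]],"rot":[[0,0,0],[0,0,0],[0,0,0]],"gripper":[1,1,1]}'
```

```text
time_s: 27.07
tool_pos: [0.4999, 0.2306, 0.0652]
ee_rot: [0.132, 0.695, 0.132, -0.695]
force: [-1.4, -0.6, 4.7]
finger_gap: -0.0
```

```bash
python3 -m pendant '{"travel":[[0.1,0,0],[0.15,0,0],[0.15,0,0]],"rot":[[0,0,0],[0,0,0],[0,0,0]],"gripper":[1,1,1]}'
```

```text
time_s: 27.32
tool_pos: [0.5004, 0.2309, 0.0651]
ee_rot: [0.132, 0.695, 0.132, -0.694]
force: [-4.8, -1.7, 17.4]
finger_gap: -0.0001
```

Stop felt at TCP 65.1 mm after about 14 mm of travel. I'll firm up to about 23 N, retreat above the carrier and check all four candles.

```bash
python3 -m pendant '{"travel":[[0.04,0,0],[0.07,0,0],[0.07,0,0]],"rot":[[0,0,0],[0,0,0],[0,0,0]],"gripper":[1,1,1]}'
python3 -m pendant '{"travel":[[-2,0,0],[-5,0,0],[-9,2,1],[-12,4,2],[-15,6,2.5],[-17,6,5],[-17,6,7],[-17,6,7],[-17,6,7],[-17,6,7]],"rot":[[0,0,0],[0,0,0],[0,0,0],[0,0,0],[0,0,0],[0,0,0],[0,0,0],[0,0,0],[0,0,0],[0,0,0]],"gripper":[1,1,1,1,1,1,1,1,1,1]}'
python3 - <<'E'
from h import *
s=vision.snapshot("wrist"); t=vision.snapshot("side"); print(manip.get_state()["tool_pos"])
W={"LR":([.5065,.153],.0457),"UL":([.577,.2375],.0444),"LL":([.4994,.2302],.0461),"D":([.5842,.1597],.0457)}
for n,(p,z) in W.items(): print(n,"wrist",proj(s,p+[z]).round(1),"side",proj(t,p+[z]).round(1))
def crop(i,S,f):
    q=np.array([proj(S,p+[.045]) for p,_ in W.values()]); a=(q.min(0)-[22,22]/np.array(1) if 0 else q.min(0)-20).astype(int); b=(q.max(0)+20).astype(int)
    a=np.maximum(a,0); print("origin",a,"x",f); return cv2.resize(i[a[1]:b[1],a[0]:b[0]],None,fx=f,fy=f,interpolation=cv2.INTER_CUBIC)
c1=crop(s["img"],s,1.5); c2=crop(t["img"],t,5); print(c1.shape,c2.shape)
H=max(c1.shape[0],c2.shape[0]); pad=lambda c:np.pad(c,((0,H-c.shape[0]),(0,0),(0,0)))
cv2.imwrite("pics/f.png",cv2.cvtColor(np.hstack([pad(c1),pad(c2)]),cv2.COLOR_RGB2BGR))
E
```

```text
time_s: 27.57
tool_pos: [0.5006, 0.231, 0.0651]
ee_rot: [0.132, 0.696, 0.132, -0.694]
force: [-5.7, -3.2, 22.7]
finger_gap: -0.0004
time_s: 28.4
tool_pos: [0.4571, 0.1492, 0.2326]
ee_rot: [0.132, 0.695, 0.132, -0.695]
force: [0.9, -0.6, 0.5]
finger_gap: -0.0004
[0.45709529 0.14940635 0.23224132]
LR wrist [271.7 123.3] side [220.8 244.6]
UL wrist [211.8   9.6] side [161.1 259. ]
LL wrist [191.4  99.5] side [199.9 267. ]
D wrist [297.8  36.6] side [184.6 237.3]
origin [171   0] x 1.5
origin [141 217] x 5
(214, 219, 3) (350, 495, 3)
```

View pics/f.png

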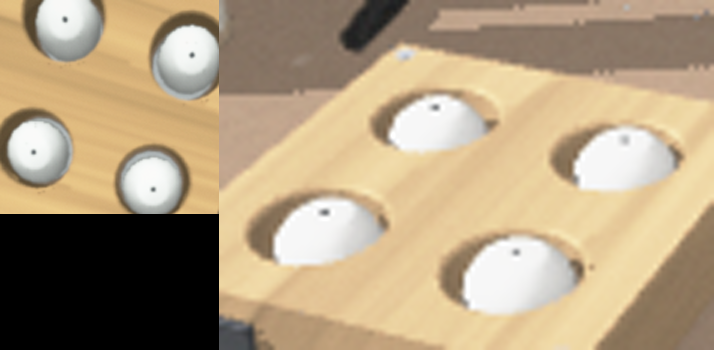

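```bash
python3 -m pendant '{"travel":[[0,0,0],[0,0,0],[0,0,0]],"rot":[[0,0,0],[0,0,0],[0,0,0]],"gripper":[1,1,1]}'; python3 -c "
from bench import hand_in
print(hand_in())"
```

```text
time_s: 28.75
tool_pos: [0.4568, 0.1492, 0.2324]
ee_rot: [-0.132, -0.694, -0.132, 0.695]
force: [-0.0, -0.5, -1.1]
finger_gap: 0.0001
the job is handed in; nothing more can be done
None
```

The three loose white candles are in the three empty wells, each pressed to its stop, and the job is handed in at about 29 s of the 72 s allowed. I left the already seated candle, the look-alikes and the other things alone.

**What the last checks showed:**
- **Upright and centred:** in the final pictures all four candles look upright. Their wicks lie within about 1 px (side view) and 2–3 px (wrist view) of where they should be, roughly 2 mm.
- **Lower stops:** each press ended in a hard stall, with under 0.2 mm of further travel. That was at 26 N for the first candle (on a second press), 22 N for the second and 23 N for the third. The stalls put the floors at about 9–11 mm above the table, within the 8–14 mm given.

**What disagreed or went wrong:**
- **Over-pressed once:** on the first candle the press briefly reached 46 N, above the 30 N guidance but below the 70 N limit. I used finer steps after that.
- **Floor travel:** I measured about 11 mm of floor travel in two wells, against 14 mm in the third. The two may have started partly lowered, which would fit the stated 19–28 mm start heights, but I did not confirm this.
- **First candle's early force:** while its floor should have been sliding, the force read almost nothing instead of about 5 N. I did not explain this; only the later hard stall speaks for its stop.

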